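Screw the pink ring gauge home on its stud

ROBOT

A 6-joint arm with a two-finger parallel gripper is mounted at the origin on the work surface. World frame = base frame: x ahead of the robot, y to its left, z up, the work surface at z = 0. Lengths are in m, angles in rad, forces in N, time in s.
With the tool pointing down it reaches from about 0.425 to 0.95 m from the base axis. Payload 14.7 kg.
Tool frame: the origin (TCP) lies at the very end of the fingers, on their centre line; the grasp point (between the pads) lies 19 mm behind it; x points along the fingers, y is the direction in which the jaws open and shut, and the axes are right-handed (so a half turn about x gives the same grasp; the last joint's range is limited). The gripper opens to 85 mm and grips with 20 to 120 N. Pads are 22 mm wide; open, the fingers measure 114 mm over their backs; the gripper's body (76 mm by 85 mm) begins 54 mm behind the grasp point. The pads swing forward as they close: fully open they stand 13 mm farther back than shut.
Start: joints at [-1.211, 0.48, 1.596, -0, 1.065, -0.047], TCP at [0.257, -0.597, 0.231] pointing down, gripper open.
Joint ranges: [-2.75, 2.75], [-0.82, 2.05], [0.23, 2.67], [-1.56, 4.7], [0.09, 2.69], [-2.92, 2.92]. Speed limits (rad/s): [1.89, 1.89, 2.39, 3.01, 3.01, 3.01].

INTERFACE

Orientations are given as [roll, pitch, yaw] about the fixed x, y, z axes, in that order (R = Rz(yaw) Ry(pitch) Rx(roll)).
In Python, from bench import * gives the robot as it stands.
- The arm moves only by the tool apply_moves, never from a script. Its argument "plan" is a list of rows, each an object of numbers: "dx", "dy", "dz": the shift along the tool's x, y, z in mm; "wx", "wy", "wz": the turn, a rotation vector about the tool's x, y, z in rad. In form: [{"dx": .., "dy": .., "dz": .., "wx": .., "wy": .., "wz": ..}, ...]. A call has 1 to 8 rows; each row is the pose to reach, as a shift and turn from the pose commanded when the call began, along the tool's axes at that moment; what a row does not reach only later rows make up. A row lasts 1/8 s, in which the tool goes at most 62.5 mm and 10.7 degrees, less where a joint would pass 70% of its speed; a pose out of reach is approached as far as the arm can. A call with a gripper value outside its range is refused whole. "claw" is the finger opening in mm, from 0 to 85.4, set as the call begins (left out, the last holds). The fingers move at their own pace and stop on an object; "squeeze" is the grip in N (left out, the last holds). Time passes only in rows, so rows that repeat a pose let the fingers close. It gives the time, the measured TCP pose, the force and the opening at its end, in the units of the state.
- read_state(): the state, without advancing time (a new reading comes with each control period).
- snapshot(name): name is "scene" or "top" or "wrist"; returns a dict with "image" (420x560x3 uint8, red, green, blue), "fov_y" (degrees; the focal length in pixels is half the picture's height over the tangent of half this angle, whatever the lens; pixels are square), "cx", "cy" (the principal point, pixels), "eye" and "attitude" of the camera in the world. Camera axes: x right, y up, looking along -z (the intrinsics and any distortion apply to the point x, -y, -z); pixel columns grow to the right and rows downward; lengths in m; the calibration is good to about 2 mm. A picture is of the moment at which its call begins. There is no depth.
- hand_in(): hands the job in, once; it reports no verdict.
The state is a dict: "time_s": time; "joint_pos": joint angles; "qd": joint speeds; "tau": joint torques, N m; "position": TCP position; "eef_rot": TCP orientation; "ft_force": force on the tool from outside, world axes, zero at the start; "wrist_torque": the same for the moment, N m; "gripper_width": opening from 0.0 (shut) to 1.0 (fully open).
Only numpy, scipy, OpenCV 4.12 (cv2) and the standard library are available. Lean on these libraries where they do the work, as an engineer would, in place of code of your own. Each camera call takes 0.05 s, during which the arm holds its last target.

TASK

The threads of three clamp posts are being checked at the craft bench. Screw the pink ring gauge clockwise down its stud by the part turn that is left, until it meets its seat and resistance rises - the cream line on the ring then lines up with the black line on the post's base - then let go. Leave the blue and the dark grey gauges as they are.

Things in the scene. Friction and masses are not known exactly. Their poses are not given: they have to be found in the camera images.
- pink_gauge (a joint): Turn of the pink ring gauge, rad: starts at 0.1 to 0.5, grows clockwise seen from above, and lowers the ring 3.8 mm per rad. At 1.40 it meets its seat, a firm stop: resistance, about 0.06 N m till then, shoots up, and its cream line is in line with the black line on the base, which runs out from the stud. Turned further, the fingers slip on it. It stays where it is left.
- pink_grip (a point): Mid-height of the pink ring's axis. Ring 56 mm across, 24 high, two upright flats 44 mm apart (grip these from above) facing +y and -y; +x points to its cream line, z up; axes turn with it. Captive on a fixed upright stud, 20 mm thick, top 92 mm above the table. Below: 34 mm boss, fixed wooden base 110 x 70 mm, top 18 mm above the table. When home this point is 52 mm above the table.
- blue_mark (a point): Blue ring gauge: the cream index line on top of the blue ring gauge (same shape as the pink one, on its own post, to be left alone); the point lies on that line, 20 mm out from the ring's axis, at the ring's top face
- grey_mark (a point): Dark grey ring gauge: the cream index line on top of the dark grey ring gauge (same shape as the pink one, on its own post, to be left alone); the point lies on that line, 20 mm out from the ring's axis, at the ring's top face
There are look-alikes about, which are no part of the job. Leave any turquoise look-alike of the part that bears pink_gauge alone.

How it is judged:
At the end, for the whole second after the job is handed in: The pink ring gauge is screwed home and at rest: its joint reads over 1.225 rad, that is within 10 degrees of the seat (1.40) (value of joint pink_gauge above 1.225 rad and velocity of joint pink_gauge between -0.05 and 0.05 rad/s); the robot touches nothing.
It fails at once if the blue gauge is turned (its mark moves more than 6 mm) (distance of blue_mark from where it was at the start of the episode above 0.006 m).
It fails at once if the dark grey gauge is turned (its mark moves more than 6 mm) (distance of grey_mark from where it was at the start of the episode above 0.006 m).
It also fails if it takes over 38 s, if anything falls off the work surface, if the arm or the gripper's body presses on something with over 40 N, if the wrist force passes 120 N, or if a joint passes its speed limit or range.

## Working session

There is one attempt and no reset: what is moved stays moved. The work goes in short steps, Python scripts to look and compute and a tool call to move; the robot and the scene stay as the last step left them, time stands still between calls to the robot, and variables do not carry over. Pictures are saved under pics/ and viewed, and the job is handed in when it is done.

Besides the shell and the picture viewer there is one more tool, called after ">>>" by a JSON object that holds its "method" and its "body", one argument or row to a line. apply_moves: Moves the arm, as the interface text tells. Its arguments: {"type":"object","properties":{"plan":{"type":"array","items":{"type":"object","properties":{"dx":{"type":"number"},"dy":{"type":"number"},"dz":{"type":"number"},"wx":{"type":"number"},"wy":{"type":"number"},"wz":{"type":"number"}}}},"claw":{"type":"number"},"squeeze":{"type":"number"}},"required":["plan"]}

```bash
mkdir -p pics; python3 - <<'E'
from bench import *
import cv2,pickle
d={}
for n in("scene","top","wrist"):
    s=snapshot(n);d[n]=s
    cv2.imwrite(f"pics/{n}0.png",s["image"][:,:,::-1]); print(n,{k:v for k,v in s.items() if k!="image"})
pickle.dump(d,open("s0.pkl","wb"))
print(read_state())
E
```

```text
scene {'fov_y': 56.619408060132734, 'cx': 284.21149032645184, 'cy': 218.48401800119393, 'eye': array([0.99289845, 0.06586968, 0.80789396]), 'attitude': array([0.60403717, 0.0041761 , 1.85327054])}
top {'fov_y': 57.94441359186066, 'cx': 283.2045095948566, 'cy': 204.08199075513758, 'eye': array([ 0.38376355, -0.10919074,  0.77912629]), 'attitude': array([ 0.17191675,  0.03599213, -1.59023252])}
wrist {'fov_y': 64.08467466013118, 'cx': 274.08093625665623, 'cy': 211.0815667804496, 'eye': array([ 0.32075818, -0.56869082,  0.37365154]), 'attitude': array([-0.27603442,  0.0018272 , -1.16400614])}
{'time_s': 0.15, 'joint_pos': array([-1.21059996e+00,  4.80684659e-01,  1.59673271e+00, -4.49859019e-05,
        1.06508147e+00, -4.65853341e-02]), 'qd': array([ 0.00114618, -0.00174421, -0.0038676 , -0.0021044 , -0.00038847,
        0.00206704]), 'tau': array([ 1.95494860e-03, -9.51146650e+01, -4.30458570e+01, -4.46600939e-05,
        8.11404112e-03,  3.61052525e-05]), 'position': array([ 0.25708211, -0.59666447,  0.23082051]), 'eef_rot': array([-1.57400172,  1.56988928,  1.97439444]), 'ft_force': array([ 0.02292226, -0.13090018, -0.52063345]), 'wrist_torque': array([ 0.03212651, -0.04149416, -0.00070532]), 'gripper_width': 0.9991756183992473}
```

View pics/scene0.png

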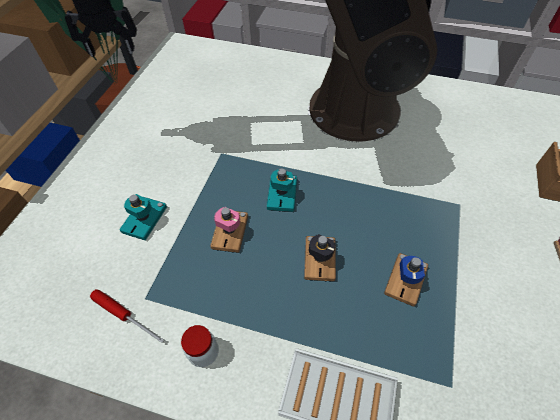

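View pics/top0.png

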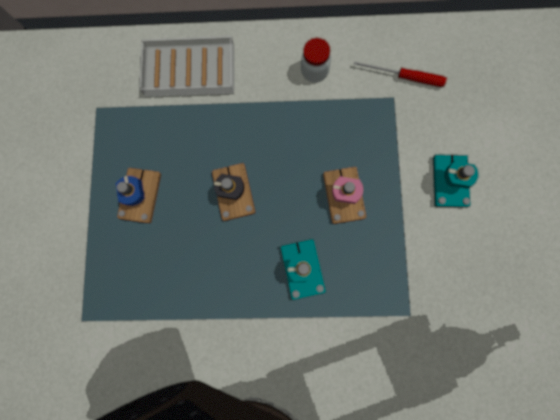

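View pics/wrist0.png

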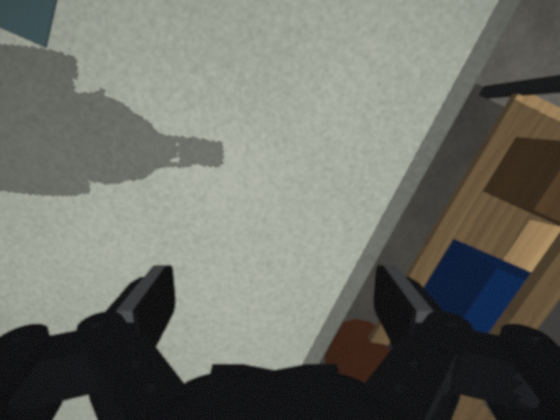

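```bash
cat > h.py <<'E'
import numpy as np,cv2
from scipy.spatial.transform import Rotation as R
def ray(s,u,v):
    f=s["image"].shape[0]/2/np.tan(np.radians(s["fov_y"]/2))
    d=np.array([(u-s["cx"])/f,-(v-s["cy"])/f,-1.]);return s["eye"],R.from_euler("xyz",s["attitude"]).as_matrix()@d
def onz(s,u,v,z):
    e,d=ray(s,u,v);return e+d*(z-e[2])/d[2]
def proj(s,p):
    f=s["image"].shape[0]/2/np.tan(np.radians(s["fov_y"]/2))
    c=R.from_euler("xyz",s["attitude"]).as_matrix().T@(np.array(p)-s["eye"])
    return np.array([s["cx"]+f*c[0]/-c[2],s["cy"]-f*c[1]/-c[2]])
E
python3 - <<'E'
from h import *
import pickle
d=pickle.load(open("s0.pkl","rb"))
for n,(u,v) in dict(top=(348,190),scene=(228,220)).items():
    im=d[n]["image"][v-45:v+45,u-50:u+50,::-1]
    cv2.imwrite(f"pics/z_{n}.png",cv2.resize(im,None,fx=6.5,fy=6.5,interpolation=cv2.INTER_CUBIC))
    h=cv2.cvtColor(d[n]["image"],cv2.COLOR_RGB2HSV)
    m=cv2.inRange(h,(150,70,90),(178,255,255));k,l,st,c=cv2.connectedComponentsWithStats(m)
    for i in range(1,k):
        if st[i,4]>40: print(n,st[i],c[i],onz(d[n],*c[i],.056))
E
```

```text
top [332 176  31  27 448] [347.79241071 190.03348214] [ 0.53427972 -0.21126819  0.056     ]
scene [183   0  43  23 629] [203.89189189  10.37837838] [-0.32453168 -0.63055961  0.056     ]
scene [214 207  26  25 328] [226.71646341 220.40853659] [ 0.53779632 -0.20940509  0.056     ]
```

View pics/z_top.png

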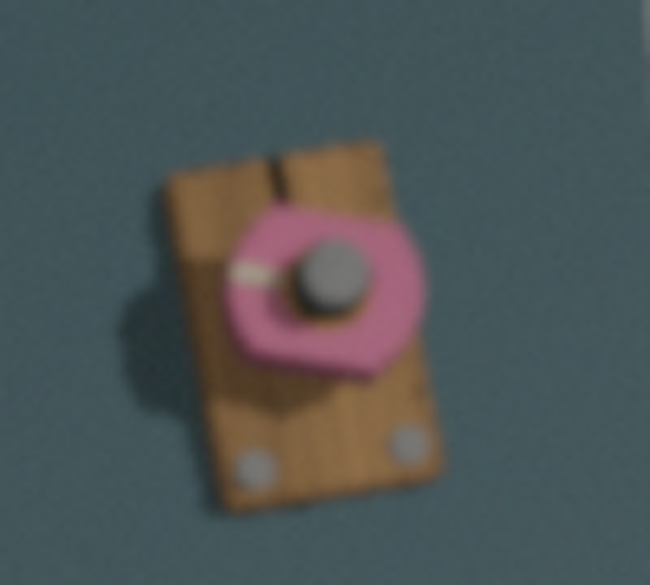

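View pics/z_scene.png

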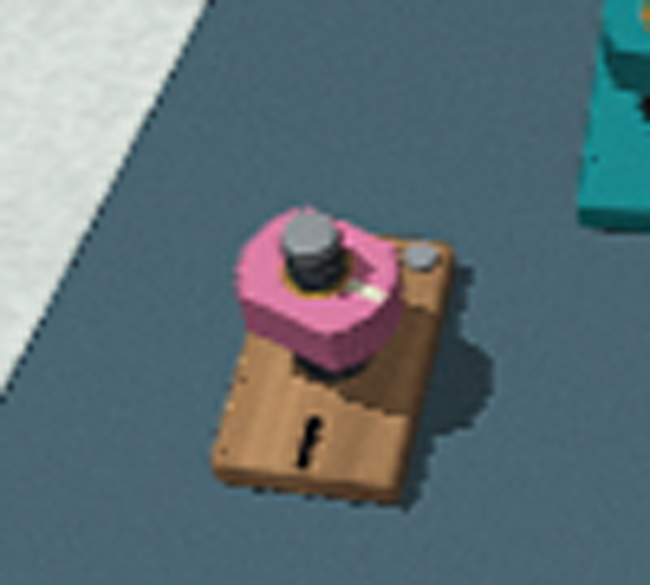

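```bash
python3 - <<'E'
from h import *
import pickle
d=pickle.load(open("s0.pkl","rb"))
P={"top":[(349.2,187.3),(336.8,187),(341.5,175.5),(340.3,169.6)],"scene":[(225.8,211.2),(235.2,219.8),(226.5,239.9),(224.6,246.5)]}
cor={"top":[(165,180),(385,142),(443,472),(228,512)],"scene":[(215,462),(402,480),(452,243),(None,None)]}
O={"top":(298,145),"scene":(178,175)}
for n in P:
    s=d[n];a,c,b1,b2=[onz(s,*p,z)for p,z in zip(P[n],(.092,.068,.018,.018))]
    g=lambda v:np.degrees(np.arctan2(v[1],v[0]))
    print(n,a,c,b1,b2,"cream",g(c-a),"black",g(b2-a),g(b1-a),g(b2-b1))
    print([onz(s,O[n][0]+x/6.5,O[n][1]+y/6.5,.018)[:2].round(4) for x,y in cor[n] if x])
E
```

```text
top [ 0.53185619 -0.20901332  0.092     ] [ 0.53825749 -0.18899721  0.068     ] [ 0.57299334 -0.20526311  0.018     ] [ 0.58554671 -0.20337489  0.018     ] cream 72.26534654995932 black 5.995063467426907 5.208878349765447 8.554051918609847
[array([ 0.58  , -0.1684]), array([ 0.5904, -0.2383]), array([ 0.4846, -0.2506]), array([ 0.4738, -0.1839])]
scene [ 0.53651971 -0.20728166  0.092     ] [ 0.53807575 -0.18683618  0.068     ] [ 0.56744142 -0.20368331  0.018     ] [ 0.58566864 -0.2014514   0.018     ] cream 85.64777789750048 black 6.7650619248263855 6.6376406060879 6.981072560316034
[array([ 0.5934, -0.2324]), array([ 0.5818, -0.1649]), array([ 0.4778, -0.1821])]
```

```bash
cat >> h.py <<'E'
def T(st): return np.array(st["position"]),R.from_euler("xyz",st["eef_rot"])
def goal(st,p,ydir_deg,wtotal=None):
    "shift mm and rotvec in tool axes to reach p, tool down, tool y at ydir"
    p0,r0=T(st);x=np.array([0,0,-1.]);a=np.radians(ydir_deg);y=np.array([np.cos(a),np.sin(a),0]);z=np.cross(x,y)
    r1=R.from_matrix(np.c_[x,y,z]);return (r0.inv().apply(np.array(p)-p0)*1000).round(1),(r0.inv()*r1).as_rotvec().round(3)
E
python3 - <<'E'
from h import *
from bench import *
st=read_state();p,r=T(st);print(r.as_matrix().round(3),np.degrees(np.arctan2(*r.as_matrix()[1::-1,1])))
for y in(-15,165): print(y,goal(st,(.5335,-.2085,.21),y))
E
```

```text
[[-0.     0.396 -0.918]
 [ 0.001 -0.918 -0.396]
 [-1.    -0.001 -0.   ]] -66.69187577689357
-15 (array([  21. , -247.1, -407.4]), array([-0.902, -0.   ,  0.001]))
165 (array([  21. , -247.1, -407.4]), array([2.239e+00, 1.000e-03, 0.000e+00]))
```

>>> {"method": "apply_moves", "body": {
  "plan": [
    {"dx": 0, "dy": -31, "dz": -51, "wx": -0.12},
    {"dx": 5, "dy": -62, "dz": -102, "wx": -0.24},
    {"dx": 10, "dy": -93, "dz": -153, "wx": -0.36},
    {"dx": 15, "dy": -124, "dz": -204, "wx": -0.48},
    {"dx": 20, "dy": -154, "dz": -255, "wx": -0.6},
    {"dx": 21, "dy": -185, "dz": -306, "wx": -0.72},
    {"dx": 21, "dy": -216, "dz": -357, "wx": -0.84},
    {"dx": 21, "dy": -247, "dz": -407, "wx": -0.9}
  ],
  "claw": 85
}}

```text
validation failed for argument at $.pl...
```

>>> {"method": "apply_moves", "body": {
  "plan": [
    {"dx": 0},
    {"dx": 0}
  ]
}}

```text
validation failed for argument at $.pl...
```

```bash
python3 - <<'E'
from bench import *
import cv2,pickle
s=snapshot("wrist");st=read_state();pickle.dump((s,st),open("s1.pkl","wb"))
cv2.imwrite("pics/w1.png",s["image"][:,:,::-1]);print(st["time_s"],st["position"],st["joint_pos"],s["eye"],s["attitude"])
E
```

```text
0.2 [ 0.25712468 -0.59671503  0.23091345] [-1.21057107e+00  4.80598655e-01  1.59663315e+00 -3.49315181e-05
  1.06509663e+00 -4.66201381e-02] [ 0.32077065 -0.56872415  0.37373294] [-0.27604186  0.00166467 -1.16400647]
```

View pics/w1.png

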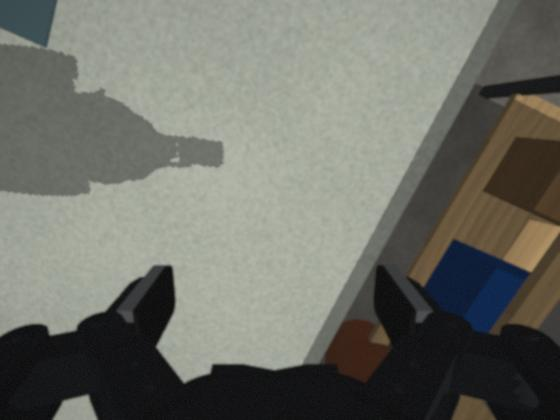

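The call was refused because every row needs all six fields, so nothing has moved. I'll resend it in full.

>>> {"method": "apply_moves", "body": {
  "plan": [
    {"dx": 0, "dy": -31, "dz": -51, "wx": -0.12, "wy": 0, "wz": 0},
    {"dx": 5, "dy": -62, "dz": -102, "wx": -0.24, "wy": 0, "wz": 0},
    {"dx": 10, "dy": -93, "dz": -153, "wx": -0.36, "wy": 0, "wz": 0},
    {"dx": 15, "dy": -124, "dz": -204, "wx": -0.48, "wy": 0, "wz": 0},
    {"dx": 20, "dy": -154, "dz": -255, "wx": -0.6, "wy": 0, "wz": 0},
    {"dx": 21, "dy": -185, "dz": -306, "wx": -0.72, "wy": 0, "wz": 0},
    {"dx": 21, "dy": -216, "dz": -357, "wx": -0.84, "wy": 0, "wz": 0},
    {"dx": 21, "dy": -247, "dz": -407, "wx": -0.9, "wy": 0, "wz": 0}
  ],
  "claw": 85
}}

```text
time_s: 1.2
position: [0.5342, -0.2073, 0.2103]
eef_rot: [1.145, 1.571, -0.686]
ft_force: [0.7, -0.9, -0.6]
gripper_width: 0.997
```

>>> {"method": "apply_moves", "body": {
  "plan": [
    {"dx": 0, "dy": 0, "dz": 0, "wx": 0, "wy": 0, "wz": 0},
    {"dx": 0, "dy": 0, "dz": 0, "wx": 0, "wy": 0, "wz": 0}
  ]
}}

```text
time_s: 1.45
position: [0.5331, -0.209, 0.2101]
eef_rot: [-1.161, 1.57, -2.996]
ft_force: [-0.3, -0.2, 0.5]
gripper_width: 0.995
```

```bash
python3 - <<'E'
from bench import *
import cv2,pickle
s=snapshot("wrist");st=read_state();pickle.dump((s,st),open("s1.pkl","wb"))
cv2.imwrite("pics/w1.png",s["image"][:,:,::-1]);print(st["time_s"],st["position"],st["joint_pos"],s["eye"],s["attitude"])
E
```

```text
1.5 [ 0.53277758 -0.2095397   0.21016653] [-4.27502226e-01  3.95498743e-01  1.79993376e+00 -3.07971331e-04
  9.46562054e-01 -1.62807034e-01] [ 0.551209   -0.14142621  0.3530344 ] [-0.27588221  0.00048362 -0.26337357]
```

View pics/w1.png

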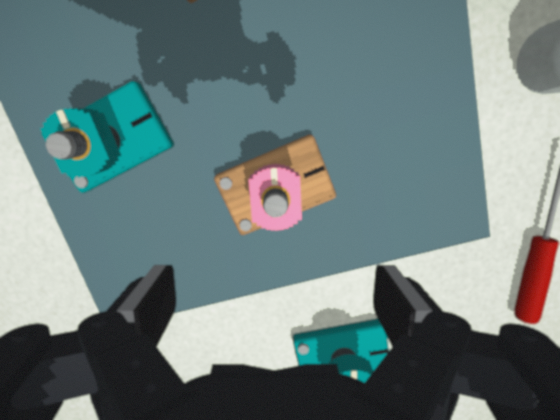

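```bash
python3 - <<'E'
from h import *
import pickle
s,st=pickle.load(open("s1.pkl","rb"))
im=s["image"][135:255,200:350,::-1]
cv2.imwrite("pics/z_w1.png",cv2.resize(im,None,fx=5,fy=5,interpolation=cv2.INTER_CUBIC))
h=cv2.cvtColor(s["image"],cv2.COLOR_RGB2HSV)
m=cv2.inRange(h,(150,70,90),(178,255,255));k,l,stt,c=cv2.connectedComponentsWithStats(m)
for i in range(1,k):
    if stt[i,4]>80: print(stt[i],c[i],onz(s,*c[i],.06))
E
```

```text
[ 248  164   54   66 2039] [274.97793036 197.02501226] [ 0.53366357 -0.20904321  0.06      ]
```

View pics/z_w1.png

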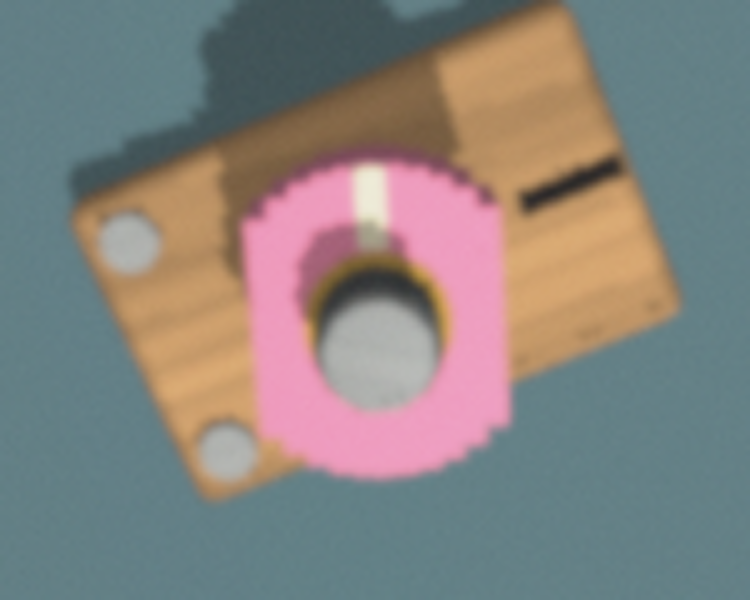

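```bash
python3 - <<'E'
from h import *
import pickle
s,st=pickle.load(open("s1.pkl","rb"))
q=lambda x,y,z:onz(s,200+x/5,135+y/5,z)
g=lambda v:np.degrees(np.arctan2(v[1],v[0])).round(1)
a=q(377,352,.092);print("stud",a)
z=.068
print("cream",q(370,170,z),g(q(370,170,z)-a),g(q(369,168,z)-q(372,235,z)))
print("flats",g(q(243,220,z)-q(263,430,z)),g(q(500,210,z)-q(511,425,z)))
l=q(253,320,z);r=q(505,320,z);print("mid",(l+r)/2,np.linalg.norm(l-r))
print("hole",q(380,335,z))
b1,b2=q(525,202,.018),q(618,165,.018);print("black",g(b2-b1),g(b1-a),g(b2-a))
p,rr=T(st);print("tool y",g(rr.as_matrix()[:,1]),rr.as_matrix()[:,0])
E
```

```text
stud [ 0.53411024 -0.20843257  0.092     ]
cream [ 0.53970984 -0.18327846  0.068     ] 77.4 77.5
flats 79.1 79.0
mid [ 0.53437519 -0.20909616  0.068     ] 0.04405000250012499
hole [ 0.53384478 -0.21175405  0.068     ]
black 7.0 6.1 6.5
tool y -15.2 [-4.69314366e-04 -6.07843075e-05 -9.99999888e-01]
```

```bash
python3 - <<'E'
from h import *
from bench import *
st=read_state();print(st["position"],goal(st,(.534,-.209,.034),-11.5))
E
```

```text
[ 0.53277758 -0.2095397   0.21016653] (array([176.2,   1.1,  -0.9]), array([-0.064,  0.   ,  0.   ]))
```

>>> {"method": "apply_moves", "body": {
  "plan": [
    {"dx": 20, "dy": 1, "dz": -1, "wx": -0.06, "wy": 0, "wz": 0},
    {"dx": 50, "dy": 1, "dz": -1, "wx": -0.06, "wy": 0, "wz": 0},
    {"dx": 80, "dy": 1, "dz": -1, "wx": -0.06, "wy": 0, "wz": 0},
    {"dx": 110, "dy": 1, "dz": -1, "wx": -0.06, "wy": 0, "wz": 0},
    {"dx": 110, "dy": 1, "dz": -1, "wx": -0.06, "wy": 0, "wz": 0},
    {"dx": 110, "dy": 1, "dz": -1, "wx": -0.06, "wy": 0, "wz": 0}
  ]
}}

```text
time_s: 2.25
position: [0.5346, -0.2093, 0.1012]
eef_rot: [1.308, 1.57, -0.468]
ft_force: [0.9, -0.0, 0.2]
gripper_width: 1.0
```

```bash
python3 - <<'E'
from h import *
from bench import *
s=snapshot("wrist");cv2.imwrite("pics/w2.png",s["image"][:,:,::-1])
st=read_state();print(st["position"],st["ft_force"],goal(st,(.534,-.209,.034),-11.5))
E
```

```text
[ 0.53495886 -0.20924247  0.1015677 ] [ 0.45499477  0.81868463 -0.13740593] (array([67.6, -1.1, -0.1]), array([-0.004,  0.   , -0.002]))
```

View pics/w2.png

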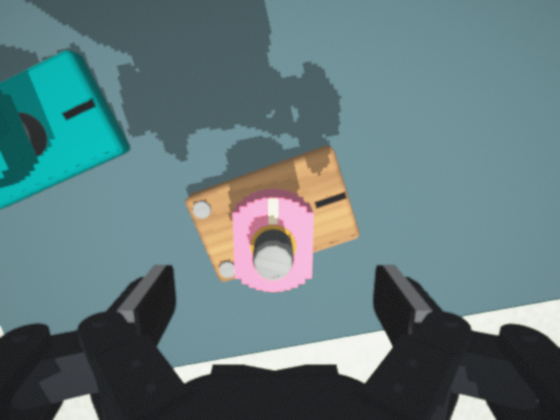

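The wrist view shows the ring at about (273,243), centred between the jaws (mid column about 275). Its flats are parallel to the pads, so I'll go down.

>>> {"method": "apply_moves", "body": {
  "plan": [
    {"dx": 20, "dy": 0, "dz": 0, "wx": 0, "wy": 0, "wz": 0},
    {"dx": 40, "dy": 0, "dz": 0, "wx": 0, "wy": 0, "wz": 0},
    {"dx": 55, "dy": 0, "dz": 0, "wx": 0, "wy": 0, "wz": 0},
    {"dx": 66, "dy": 0, "dz": 0, "wx": 0, "wy": 0, "wz": 0},
    {"dx": 66, "dy": 0, "dz": 0, "wx": 0, "wy": 0, "wz": 0},
    {"dx": 66, "dy": 0, "dz": 0, "wx": 0, "wy": 0, "wz": 0}
  ]
}}

```text
time_s: 3.05
position: [0.5348, -0.2085, 0.0348]
eef_rot: [1.356, 1.57, -0.419]
ft_force: [-0.7, 0.2, 0.5]
gripper_width: 0.997
```

>>> {"method": "apply_moves", "body": {
  "plan": [
    {"dx": 0, "dy": 0, "dz": 0, "wx": 0, "wy": 0, "wz": 0},
    {"dx": 0, "dy": 0, "dz": 0, "wx": 0, "wy": 0, "wz": 0},
    {"dx": 0, "dy": 0, "dz": 0, "wx": 0, "wy": 0, "wz": 0},
    {"dx": 0, "dy": 0, "dz": 0, "wx": 0, "wy": 0, "wz": 0},
    {"dx": 0, "dy": 0, "dz": 0, "wx": 0, "wy": 0, "wz": 0},
    {"dx": 0, "dy": 0, "dz": 0, "wx": 0, "wy": 0, "wz": 0}
  ],
  "claw": 35,
  "squeeze": 40
}}

```text
time_s: 3.8
position: [0.5342, -0.2083, 0.0348]
eef_rot: [-1.612, 1.57, 2.897]
ft_force: [-4.3, 0.4, 8.5]
gripper_width: 0.506
```

```bash
python3 - <<'E'
from h import *
from bench import *
s=snapshot("wrist");cv2.imwrite("pics/w3.png",s["image"][:,:,::-1])
st=read_state();print(st)
E
```

```text
{'time_s': 3.85, 'joint_pos': array([-4.24640006e-01,  6.39620431e-01,  1.92247487e+00, -1.61436335e-04,
        5.79833988e-01, -2.20541119e-01]), 'qd': array([ 8.37392947e-04, -5.03809795e-05,  2.68800364e-03, -3.19475502e-05,
        1.60517951e-03,  1.15759260e-03]), 'tau': array([ 5.37658967e-01, -8.77689815e+01, -2.58400118e+01,  1.98703548e-01,
       -1.36460602e+00, -2.10333103e-02]), 'position': array([ 0.53417246, -0.20830856,  0.03476261]), 'eef_rot': array([-1.53453024,  1.57044827,  2.97389492]), 'ft_force': array([-4.40950676,  0.92252379,  9.50754495]), 'wrist_torque': array([0.06462526, 0.57128376, 0.03922057]), 'gripper_width': 0.5111434334745677}
```

View pics/w3.png

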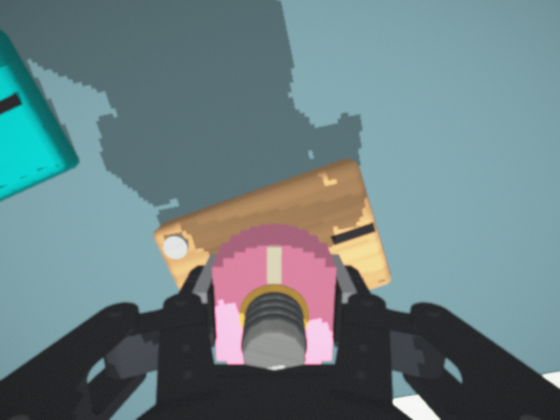

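>>> {"method": "apply_moves", "body": {
  "plan": [
    {"dx": 0.4, "dy": 0, "dz": 0, "wx": 0.1, "wy": 0, "wz": 0},
    {"dx": 0.8, "dy": 0, "dz": 0, "wx": 0.22, "wy": 0, "wz": 0},
    {"dx": 1.3, "dy": 0, "dz": 0, "wx": 0.34, "wy": 0, "wz": 0},
    {"dx": 1.7, "dy": 0, "dz": 0, "wx": 0.46, "wy": 0, "wz": 0},
    {"dx": 2.2, "dy": 0, "dz": 0, "wx": 0.58, "wy": 0, "wz": 0},
    {"dx": 2.7, "dy": 0, "dz": 0, "wx": 0.7, "wy": 0, "wz": 0},
    {"dx": 3.1, "dy": 0, "dz": 0, "wx": 0.82, "wy": 0, "wz": 0},
    {"dx": 3.4, "dy": 0, "dz": 0, "wx": 0.9, "wy": 0, "wz": 0}
  ]
}}

```text
time_s: 4.85
position: [0.5353, -0.2092, 0.0314]
eef_rot: [2.069, 1.569, -0.608]
ft_force: [-0.2, -6.2, 3.3]
gripper_width: 0.51
```

```bash
cat > c.py <<'E'
from h import *
from bench import *
import sys
s=snapshot("wrist");cv2.imwrite(f"pics/{sys.argv[1]}.png",s["image"][:,:,::-1])
st=read_state();y=T(st)[1].as_matrix()[:,1];print(st["time_s"],st["position"],st["ft_force"],st["wrist_torque"],st["joint_pos"],"yaw",np.degrees(np.arctan2(y[1],y[0])))
E
python3 c.py w4
```

```text
4.9 [ 0.53530715 -0.20917154  0.0314427 ] [ 0.77187972 -5.92258375  4.38373564] [-0.9221522  -0.06208983 -0.05978077] [-4.25012198e-01  6.45388896e-01  1.92254872e+00 -6.86874311e-04
  5.71559371e-01  6.86739042e-01] yaw -63.66563175490399
```

View pics/w4.png

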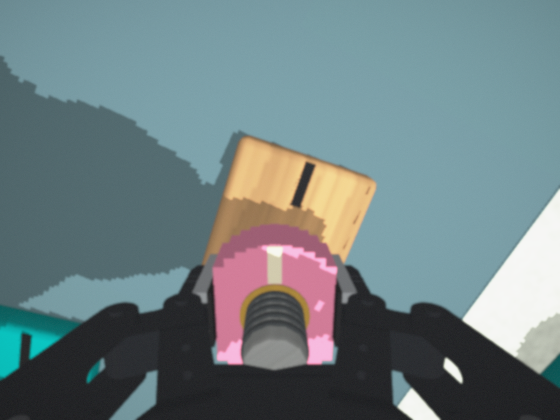

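The ring is following the jaws, with the cream line at the centre and about 0.34 rad short of the black line. I'll continue in small steps and watch the torque.

>>> {"method": "apply_moves", "body": {
  "plan": [
    {"dx": 0.2, "dy": 0, "dz": 0, "wx": 0.06, "wy": 0, "wz": 0},
    {"dx": 0.5, "dy": 0, "dz": 0, "wx": 0.12, "wy": 0, "wz": 0},
    {"dx": 0.7, "dy": 0, "dz": 0, "wx": 0.18, "wy": 0, "wz": 0},
    {"dx": 0.9, "dy": 0, "dz": 0, "wx": 0.24, "wy": 0, "wz": 0},
    {"dx": 1.0, "dy": 0, "dz": 0, "wx": 0.27, "wy": 0, "wz": 0},
    {"dx": 1.0, "dy": 0, "dz": 0, "wx": 0.27, "wy": 0, "wz": 0}
  ]
}}

```text
time_s: 5.65
position: [0.5355, -0.2096, 0.0305]
eef_rot: [2.295, 1.568, -0.65]
ft_force: [-0.1, -8.3, 2.8]
gripper_width: 0.508
```

```bash
python3 c.py w5
```

```text
5.7 [ 0.53552055 -0.20956928  0.0304954 ] [ 0.29698663 -9.80327274  2.49670555] [-1.5713301  -0.03077445 -0.10907751] [-4.25354038e-01  6.47037930e-01  1.92256085e+00 -1.07882042e-03
  5.69326283e-01  9.49574466e-01] yaw -78.72568915144464
```

>>> {"method": "apply_moves", "body": {
  "plan": [
    {"dx": 0.1, "dy": 0, "dz": 0, "wx": 0.03, "wy": 0, "wz": 0},
    {"dx": 0.2, "dy": 0, "dz": 0, "wx": 0.05, "wy": 0, "wz": 0},
    {"dx": 0.2, "dy": 0, "dz": 0, "wx": 0.05, "wy": 0, "wz": 0}
  ]
}}

```text
time_s: 6.08
position: [0.5355, -0.2096, 0.0303]
eef_rot: [2.329, 1.568, -0.666]
ft_force: [0.3, -10.3, 1.8]
gripper_width: 0.51
```

```bash
python3 c.py w6
```

```text
6.125 [ 0.53548942 -0.20962269  0.03028122] [  0.22602803 -10.17200332   2.25717945] [-1.72524201  0.09190643 -0.0304212 ] [-4.25421149e-01  6.47376789e-01  1.92265438e+00 -1.19415404e-03
  5.68894762e-01  9.99528968e-01] yaw -81.58614093576715
```

View pics/w6.png

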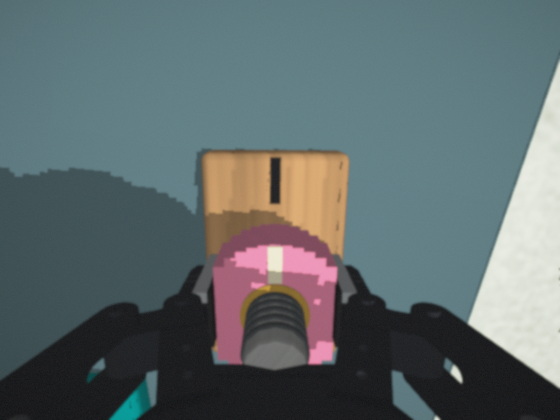

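The cream line (275,262) and the black line (275,180) are nearly in line. The torque hasn't risen yet, so I'll nudge it on to the stop.

>>> {"method": "apply_moves", "body": {
  "plan": [
    {"dx": 0.1, "dy": 0, "dz": 0, "wx": 0.02, "wy": 0, "wz": 0},
    {"dx": 0.1, "dy": 0, "dz": 0, "wx": 0.04, "wy": 0, "wz": 0},
    {"dx": 0.1, "dy": 0, "dz": 0, "wx": 0.04, "wy": 0, "wz": 0}
  ]
}}

```text
time_s: 6.5
position: [0.5355, -0.2097, 0.0302]
eef_rot: [2.297, 1.568, -0.737]
ft_force: [0.2, -11.0, 3.1]
gripper_width: 0.512
```

```bash
python3 c.py w7
```

```text
6.55 [ 0.53551184 -0.20970522  0.03019922] [  0.12035274 -10.85347089   2.05431148] [-1.80034625  0.09007405  0.72953889] [-4.25365252e-01  6.47530355e-01  1.92262677e+00 -1.68429539e-03
  5.68682020e-01  1.03905998e+00] yaw -83.82426161347117
```

View pics/w7.png

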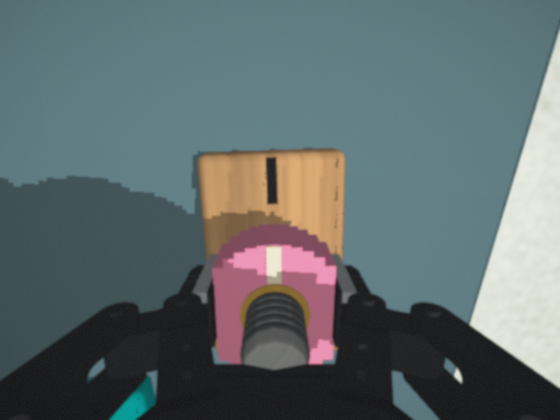

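The z torque jumped from about 0.05 to 0.73 N m, so the ring is on its seat. I'll let go and lift.

>>> {"method": "apply_moves", "body": {
  "plan": [
    {"dx": 0, "dy": 0, "dz": 0, "wx": 0, "wy": 0, "wz": 0},
    {"dx": 0, "dy": 0, "dz": 0, "wx": 0, "wy": 0, "wz": 0},
    {"dx": 0, "dy": 0, "dz": 0, "wx": 0, "wy": 0, "wz": 0},
    {"dx": 0, "dy": 0, "dz": 0, "wx": 0, "wy": 0, "wz": 0},
    {"dx": 0, "dy": 0, "dz": 0, "wx": 0, "wy": 0, "wz": 0}
  ],
  "claw": 85
}}

```text
time_s: 7.18
position: [0.5345, -0.2083, 0.0296]
eef_rot: [-1.126, 1.571, 2.122]
ft_force: [0.0, -0.2, -0.5]
gripper_width: 0.997
```

>>> {"method": "apply_moves", "body": {
  "plan": [
    {"dx": -10, "dy": 0, "dz": 0, "wx": 0, "wy": 0, "wz": 0},
    {"dx": -30, "dy": 0, "dz": 0, "wx": 0, "wy": 0, "wz": 0},
    {"dx": -60, "dy": 0, "dz": 0, "wx": 0, "wy": 0, "wz": 0},
    {"dx": -100, "dy": 0, "dz": 0, "wx": 0, "wy": 0, "wz": 0},
    {"dx": -150, "dy": 0, "dz": 0, "wx": 0, "wy": 0, "wz": 0},
    {"dx": -150, "dy": 0, "dz": 0, "wx": 0, "wy": 0, "wz": 0},
    {"dx": -150, "dy": 0, "dz": 0, "wx": 0, "wy": 0, "wz": 0}
  ]
}}

```text
time_s: 8.05
position: [0.5343, -0.2083, 0.18]
eef_rot: [2.57, 1.57, -0.465]
ft_force: [-0.2, 0.7, -0.1]
gripper_width: 0.994
```

```bash
python3 c.py w8; python3 - <<'E'
from bench import *
import cv2
s=snapshot("scene")["image"];cv2.imwrite("pics/scene8.png",s[:,:,::-1])
E
```

```text
8.1 [ 0.53395014 -0.20811277  0.17919019] [-0.13946528 -0.16120773 -1.39398388] [-0.00767161 -0.02409501 -0.02426217] [-4.24546553e-01  4.32949912e-01  1.82866992e+00  1.57451822e-06
  8.80869470e-01  1.03944243e+00] yaw -83.88045762666381
```

View pics/w8.png

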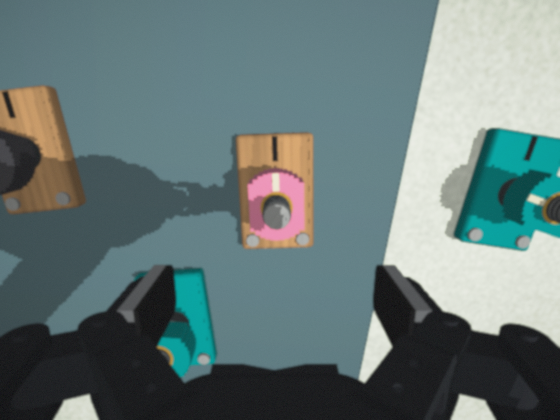

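View pics/scene8.png

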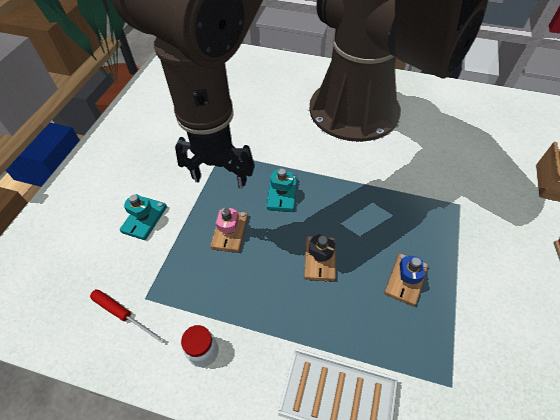

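The cream line (275,183) and the black line (275,148) are in line with the stud (276,212). The arm is clear and the other gauges haven't moved, so I'll hand in.

```bash
python3 -c "
from bench import *
print(hand_in())"
```

```text
the job is handed in; nothing more can be done
None
```

I gripped the pink ring by its flats and turned it about 72° clockwise, following it down as it lowered. It met its seat, where the wrist torque jumped from about 0.05 to 0.73 N m. I then let go, lifted about 150 mm clear and handed in at about 8 s.

**Last checks:** the wrist picture shows the cream line in line with the black base line and the stud. The force reads near zero with the gripper open. The blue and grey gauges look unmoved in the scene picture, though I judged that by eye and did not measure it.

**What failed or disagreed:**
- My first move call was refused because its rows lacked some fields. Nothing moved, and I resent it in full.
- The wrist read up to about 11 N sideways during the turn, probably from a grip about 1–2 mm off centre. That is well below the limits.
- The early overhead and scene pictures put the cream line at 72° and 86°. I used about 78° from the wrist picture.

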